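Set the depth stop, tuck the guard strip under the jig's leaf and hold it down

TASK

On the lapping jig, turn the black bar knob a little until the pointer on its rack stands level with the ridge of the index clip. Then take the aluminium strip by its black grip and slide its free edge under the hinged steel leaf, gently up to the stop and square to the jig, without lifting the leaf, pushing the stop off its mark or disturbing anything else on the bench. Press the strip flat, firmly but not hard, so that the sprung bed under it sinks at least half of its 6 mm travel, and finish while still gripping it and holding it pressed down.

Things in the scene. Friction and masses are not known exactly. Their poses are not given: they have to be found in the camera images.
- jig: Fixed jig: grey base plate 190 x 220 x 10 mm. Origin on the bench top; its x runs from the open front towards the leaf's hinge, y left, z up; turned about z. In its frame (mm): base x -100..90, y -143..77; knob axis x -55, y -108; posts each side of the leaf at |y| 64..70, x -2..14 and 64..86: 129 clear between them for the 115 wide strip.
- bed_centre (a point): Middle of the top of the sprung dark steel bed when it is up, 22 mm above the bench. The bed measures 106 (x) x 120 (y) mm, jig x -88..18. This point is fixed to the jig (does not sink) and has its axes.
- leaf_lip (a point): Middle of the front edge of the leaf's upturned lip, at jig x -12. The leaf reaches from here to its hinge at jig x 75, 139 mm wide, top under 42 mm above the bench. Flat underside 32 mm above the bench (10 mm over the bed), at the lip's front edge 37 mm: room for the 6 mm strip.
- knob (a joint): Black bar knob of the rack, rad, 0 to 2.58, grows as it turns clockwise seen from above. It moves the stop and the pointer 12 mm per rad, clockwise = towards the hinge (jig +x). Starts between 0.2 and 0.7. Stays where it is left; turning takes about 0.12 N m; something over 8 N pushed against the stop drives it back.
- knob_grip (a point): Point on the knob's axis at the height to grip, 61 mm above the bench. The bar is 42 mm long, 14 mm wide and 32 mm tall, from 15 mm above to 17 mm below this point, on a disc of 44 mm diameter whose top is 23 mm below this point. The bar lies along this point's x axis; z is up.
- pointer_tip (a point): Tip of the dark tapered pointer on the rack beside the leaf's right side, 23 mm above the bench. Its axes are the jig's. It travels along jig x with the stop.
- mark_line (a point): The dark upright ridge (2.5 mm thick, 9 mm tall) of the small steel clip on the scale rail; the pointer is to stand level with it along jig x. Axes are the jig's (x along the scale). The clip's place on the scale differs from run to run.
- stop_face (a point): Middle of the front face of the stop bar under the leaf (104 mm wide, 12 to 30 mm above the bench), which the strip's edge comes up against; it moves with the pointer, 30 mm ahead of the pointer's tip along jig x. Axes are the jig's.
- strip_grip (a point): Centre, half-way up, of the black grip block on the loose strip: block 26 (x) x 30 (y) x 48 (z) mm. The strip is a plate 95 (x) x 115 (y) x 6 mm, 0.14 kg give or take a third, lying flat; its underside is 30 mm below this point, its top face 24 mm below. The strip's x axis points to the free edge that is to be tucked, 80 mm ahead of this point; the rear edge is 15 mm behind.
- strip_edge (a point): Middle of the strip's free edge, on the underside. Axes are the strip's: x ahead, z up.
- leaf (a joint): Hinged steel leaf, rad: 0 lying down on its posts, grows as its lip lifts. Held down only by its weight and a light spring, about 1.5 N at the lip.
- bed (a joint): Sprung bed under the strip, m: 0 up, grows as it is pressed, 0.006 at the bottom. Starts to sink at about 3 N, half-way (0.003) about 7.5 N, bottom about 12 N.
- dropper_0: Brown dropper bottle, 30 mm diameter, 92 mm tall, a bystander; origin at its foot.
- loupe: Black standing loupe, 40 mm diameter, 40 mm tall, a bystander; origin at its foot.
- weight_0: Brass knob weight, 36 mm diameter, 46 mm tall, a bystander; origin at its foot.

How it is judged (in metres and radians):
On the way, in this order (a step that is already met when the one before it is completed fails the run):
1. the pointer stands within 3 mm of the index ridge (x of pointer_tip in the frame of mark_line between -0.003 and 0.003 m and distance between strip_edge and stop_face above 0.05 m), for 0.2 s.
2. the strip's edge is under the leaf and within 6 mm of the stop, with the leaf down (x of strip_edge in the frame of stop_face between -0.006 and 0.004 m and z of strip_edge in the frame of jig between 0.01 and 0.03 m and y of strip_edge in the frame of jig between -0.015 and 0.015 m and angle between the x axis of strip_grip and the x axis of jig, either way round below 0.12 rad and value of joint leaf below 0.05 rad), for 0.2 s.
At the end, for the whole second after the job is handed in: Pointer within 3 mm of the ridge; strip edge under the leaf, within 6 mm of the stop and 15 mm of the middle line, turned under 0.12 rad; leaf under 0.05 rad; strip flat within 0.06 rad, bed down over 2.5 mm with over 4 N; gripper holding the strip with over 3 N, at rest (all of step 2 and x of pointer_tip in the frame of mark_line between -0.003 and 0.003 m and angle between the z axis of strip_grip and the z axis of jig, either way round below 0.06 rad and value of joint bed above 0.0025 m and contact force between the fingers and strip above 3 N and contact force between strip and bed above 4 N and linear speed of strip below 0.02 m/s); the arm keeps its last pose, push and grip.
It fails at once if the leaf is lifted by more than 0.1 rad (9 mm at the lip) (value of joint leaf above 0.1 rad).
It fails at once if the strip is pressed on the bed with more than 50 N (contact force between strip and bed above 50 N).
It fails at once if a bystander is moved by more than 20 mm (distance of any of dropper_0, loupe, weight_0 from where it was at the start of the episode above 0.02 m).
It also fails if it takes over 56 s, if anything falls off the work surface, if the arm or the gripper's body presses on something with over 40 N, if the wrist force passes 120 N, or if a joint passes its speed limit or range.

ROBOT

A 6-joint arm with a two-finger parallel gripper is mounted at the origin on a cart in front of the work surface, level with it; the furniture and walls round the work are solid. World frame = base frame: x ahead of the robot, y to its left, z up, the work surface at z = 0. Lengths are in mm, angles in rad, forces in N, time in s.
With the tool pointing down it reaches from about 300 to 750 mm from the base axis. Payload 8.5 kg.
Tool frame: the origin (TCP) lies midway between the tips of the shut fingers; the grasp point (between the pads) lies 19 mm behind it; z points along the fingers, y is the direction in which the jaws open and shut (so a half turn about z gives the same grasp; the last joint's range is limited). The gripper opens to 88 mm and grips with 3 to 60 N. Pads are 18 mm wide; open, the fingers measure 123 mm over their backs; the gripper's body (75 mm by 187 mm) begins 45 mm behind the grasp point.
Start: joints at [-1.416, 0.381, 1.297, -0, 1.464, -0.215], TCP at [198.779, -512.803, 238.748] pointing down, gripper open.
Joint ranges: [-3.11, 3.11], [-0.89, 2.33], [0.22, 2.48], [-1.42, 4.56], [0.17, 2.85], [-2.88, 2.88]. Speed limits (rad/s): [2.39, 2.39, 3.14, 3.14, 3.14, 3.14].

INTERFACE

Orientations are given as a unit quaternion [w, x, y, z].
In Python, from rig import arm, viewer gives the robot as it stands.
- The arm moves only by the tool drive_tool, never from a script. Its argument "increments" is a list of rows, each an object with "travel": the shift along the world's x, y, z in units of 50 mm (1.0 is 50 mm), a list of three; "delta_rot": the turn, a rotation vector about the world's x, y, z in units of 5 degrees (1.0 is 5 degrees), a list of three; "gripper": the opening in per cent of the stroke, from 0 (shut) to 100 (fully open). A call has 1 to 12 rows; each row shifts and turns the pose as measured when the row begins; what a row does not reach is not made up. A row lasts 1/8 s, in which the tool goes at most 62.5 mm and 10.7 degrees, less where a joint would pass 70% of its speed; a pose out of reach is approached as far as the arm can. A call is refused whole if a number of a shift passes 1 or a number of a turn 1, either way. A call with a gripper value outside its range is refused whole. The fingers move at their own pace and stop on an object; "force" is the grip in N (left out, the last holds). Time passes only in rows, so rows that do not move let the fingers close. It gives the time, the measured TCP pose, the force and the opening at its end, in the units of the state.
- arm.read_state(): the state, without advancing time (a new reading comes with each control period).
- viewer.capture(name): name is "scene" or "side" or "wrist"; returns (picture, depth): 384x512x3 uint8, red, green, blue; 384x512 float32, mm along the optical axis (not along the pixel's ray), 0 where there is no reading.
- viewer.calibration(name): a dict with "mtx" (3x3 intrinsics, pixels), "world_to_cam" (4x4, takes a point from world to camera coordinates); the wrist camera has in their place "mount" (4x4, takes a point from camera to tool coordinates, whose origin is the TCP and whose axes are the flange's). Camera axes: x right, y up, looking along -z (the intrinsics and any distortion apply to the point x, -y, -z); pixel columns grow to the right and rows downward; lengths in mm; the calibration is good to about 2 mm. A picture is of the moment at which its call begins: read the wrist's pose just before it. calibration takes no time and is no camera call.
- arm.sign_off(): hands the job in, once; it reports no verdict.
The state is a dict: "clock": time; "qpos": joint angles; "joint_vel": joint speeds; "joint_efforts": joint torques, N m; "tcp_pos": TCP position; "ee_rot": TCP orientation; "wrist_force": force on the tool from outside, world axes, zero at the start; "ft_torque": the same for the moment, N m; "width": finger opening in mm.
Only numpy, scipy, OpenCV 4.12 (cv2) and the standard library are available. Lean on these libraries where they do the work, as an engineer would, in place of code of your own. Each camera call takes 0.05 s, during which the arm holds its last target. There are 200 camera calls.

## Working session

There is one attempt and no reset: what is moved stays moved. The work goes in short steps, Python scripts to look and compute and a tool call to move; the robot and the scene stay as the last step left them, time stands still between calls to the robot, and variables do not carry over. Pictures are saved under pics/ and viewed, about 8 in all and at most 12, crops included, and the job is handed in when it is done.

Besides the shell and the picture viewer there is one more tool, called after "Request:" by a JSON object that holds its "method" and its "body". drive_tool: Moves the arm, as the interface text tells. Its arguments: {"type":"object","properties":{"increments":{"type":"array"},"force":{"type":"number"}},"required":["increments"]}

```bash
mkdir -p pics
cat > h.py <<'E'
import numpy as np, cv2
from rig import arm, viewer
from scipy.spatial.transform import Rotation as R
def snap(n):
    s=arm.read_state(); p,d=viewer.capture(n); c=viewer.calibration(n); K=np.array(c["mtx"])
    if n=="wrist":
        q=s["ee_rot"]; T=np.eye(4); T[:3,:3]=R.from_quat([q[1],q[2],q[3],q[0]]).as_matrix(); T[:3,3]=s["tcp_pos"]
        M=T@np.array(c["mount"])
    else: M=np.linalg.inv(np.array(c["world_to_cam"]))
    return p,d,K,M,c
def xyz(d,K,M):
    v,u=np.mgrid[:d.shape[0],:d.shape[1]]
    P=np.stack([(u-K[0,2])/K[0,0]*d,-(v-K[1,2])/K[1,1]*d,-d],-1)
    W=P@M[:3,:3].T+M[:3,3]; W[d<=0]=np.nan; return W
def onplane(u,v,K,M,z):
    r=M[:3,:3]@np.array([(u-K[0,2])/K[0,0],-(v-K[1,2])/K[1,1],-1]); return M[:3,3]+r*(z-M[2,3])/r[2]
def save(name,p): cv2.imwrite("pics/"+name,p[:,:,::-1])
E
python3 - <<'E'
from h import *
a=[]
for n in("scene","side"):
    p,d,K,M,c=snap(n); np.savez(n+".npz",p=p,d=d,K=K,M=M); a.append(p)
    print(n,K.tolist(),M.round(3).tolist(),[k for k in c])
save("a.png",cv2.resize(np.hstack(a),(800,300)))
save("scene.png",cv2.resize(a[0],(800,600),interpolation=cv2.INTER_CUBIC))
print(arm.read_state())
E
```

```text
scene [[450.25776634707614, 0.0, 249.3669786645294], [0.0, 450.25776634707614, 189.5322855034834], [0.0, 0.0, 1.0]] [[-0.725, 0.43, -0.539, -10.289], [-0.689, -0.461, 0.559, 824.792], [-0.008, 0.776, 0.63, 760.719], [0.0, 0.0, 0.0, 1.0]] ['mtx', 'world_to_cam']
side [[371.2450157338637, 0.0, 254.63227982234065], [0.0, 371.2450157338637, 197.94932387737367], [0.0, 0.0, 1.0]] [[0.895, 0.307, -0.323, 320.291], [-0.445, 0.616, -0.65, -341.336], [-0.001, 0.725, 0.688, 633.737], [0.0, 0.0, 0.0, 1.0]] ['mtx', 'world_to_cam']
{'clock': 0.1, 'qpos': array([-1.41630479e+00,  3.81121913e-01,  1.29811197e+00, -1.43098286e-05,
        1.46359880e+00, -2.15299975e-01]), 'joint_vel': array([ 0.00014908, -0.00090669, -0.00226355,  0.00109883,  0.00106719,
        0.00035363]), 'joint_efforts': array([ 4.14694616e-03, -4.38648999e+01, -2.24909967e+01,  7.15000858e-02,
        3.42357194e-02, -7.96091444e-05]), 'tcp_pos': array([ 198.73908736, -512.58654416,  238.22773534]), 'ee_rot': array([-6.19947949e-04,  9.82955090e-01,  1.83844787e-01,  1.17381873e-05]), 'wrist_force': array([0.12443064, 0.24008613, 0.72620638]), 'ft_torque': array([-0.00599844, -0.02452739,  0.01566545]), 'width': 88.2323787192744}
```

View pics/scene.png

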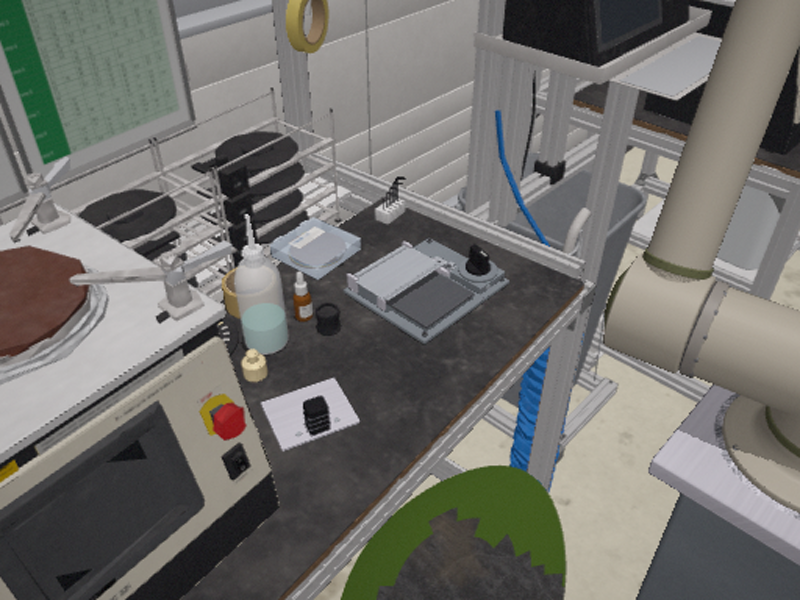

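View pics/a.png

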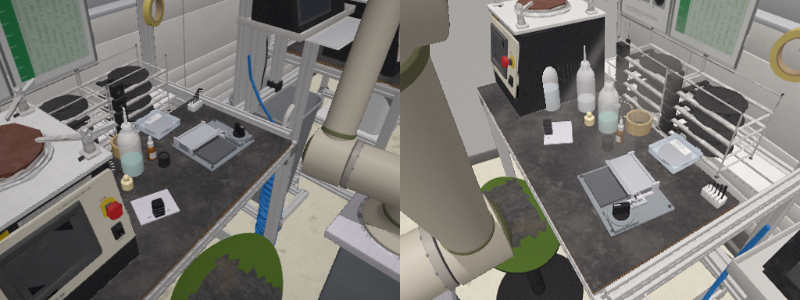

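The scene view shows the jig at about (425,290), the knob at (480,260) and the strip with its grip at (316,412). The bottle is at (302,300), the loupe at (328,320) and the brass weight at (255,365). The side view shows the same layout.

Run:
```python
from h import *
f=np.load("scene.npz"); W=xyz(f["d"],f["K"],f["M"])
def o(n,u,v,z): print(n,onplane(u*.64,v*.64,f["K"],f["M"],z).round(1), W[int(v*.64),int(u*.64)].round(1))
for n,u,v,z in [("jl",347,286,10),("jf",425,336,10),("jr",507,281,10),("jb",430,240,10),("s1",261,404,6),("s2",337,380,6),("s3",359,420,6),("s4",284,447,6),("grip",315,402,54),("knob",479,254,70),("loupe",328,314,38),("bottle",302,278,90),("weight",255,355,40)]: o(n,u,v,z)
f=np.load("side.npz"); p=f["p"]; W=xyz(f["d"],f["K"],f["M"])
save("sidec.png",cv2.resize(p[180:320,210:370],(800,700),interpolation=cv2.INTER_CUBIC)[:600])
# strip/points height clusters
for nm in("scene","side"):
    g=np.load(nm+".npz"); Wg=xyz(g["d"],g["K"],g["M"]); z=Wg[...,2]
    x,y=Wg[...,0],Wg[...,1]
    near=(x>330)&(x<700)&(y>-700)&(y<300)
    print(nm,"bench z",np.nanmedian(z[near&(abs(z)<5)]))
```

```text
jl [704.6 189.1  10. ] [712.3 182.5   2.2]
jf [521.8 193.4  10. ] [520.2 195.2  12.3]
jr [511.4 -10.   10. ] [514.4 -11.9  10.2]
jb [691.4 -13.7  10. ] [691.  -12.2  13.1]
s1 [600.9 459.2   6. ] [602.8 457.9   5.4]
s2 [556.1 352.    6. ] [563.  348.2  -1.1]
s3 [476.9 384.    6. ] [480.3 383.1   5.2]
s4 [516.8 486.5   6. ] [516.1 488.8   8.9]
grip [511.7 430.4  54. ] [513.8 430.3  53.3]
knob [548.   28.6  70. ] [554.1  22.7  65.7]
loupe [648.2 282.8  38. ] [657.  278.3  33.2]
bottle [694.7 290.8  90. ] [702.1 285.7  86.1]
weight [656.4 421.2  40. ] [653.5 423.4  44.1]
scene bench z -0.15837479686484812
side bench z -0.9263197176125004
```

View pics/sidec.png

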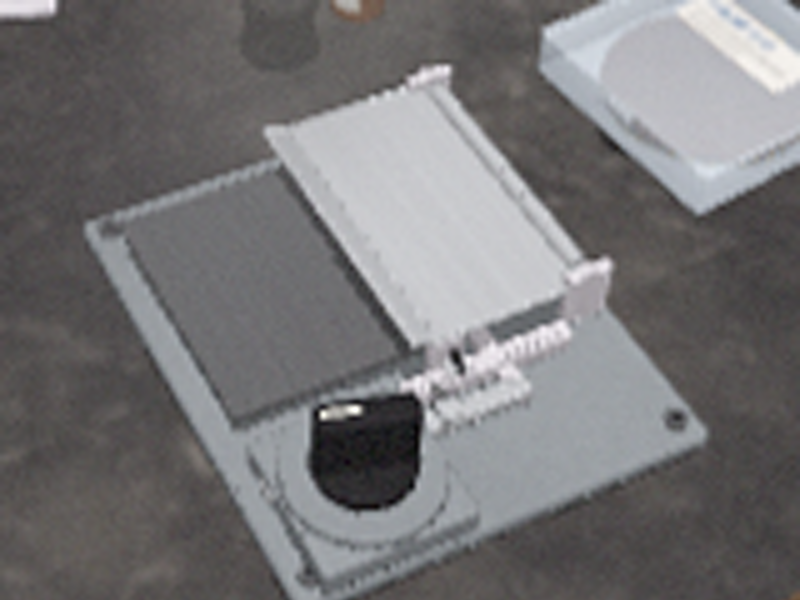

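The side crop shows the jig with its x axis close to world +x, yaw about -2.5°. The knob is at about (365,450), the clip ridge at (458,360) and the leaf at (430,220). Next I'll move closer for the wrist camera.

Request:
{"method": "drive_tool", "body": {"increments": [{"travel": [0.65, 0.92, 0], "delta_rot": [0, 0, -0.4], "gripper": 45}, {"travel": [0.65, 0.92, 0], "delta_rot": [0, 0, -0.4], "gripper": 45}, {"travel": [0.65, 0.92, 0], "delta_rot": [0, 0, -0.4], "gripper": 45}, {"travel": [0.65, 0.92, 0], "delta_rot": [0, 0, -0.4], "gripper": 45}, {"travel": [0.65, 0.92, 0], "delta_rot": [0, 0, -0.4], "gripper": 45}, {"travel": [0.65, 0.92, 0], "delta_rot": [0, 0, -0.4], "gripper": 45}, {"travel": [0.65, 0.92, 0], "delta_rot": [0, 0, -0.4], "gripper": 45}, {"travel": [0.65, 0.92, 0], "delta_rot": [0, 0, -0.4], "gripper": 45}, {"travel": [0.65, 0.92, 0], "delta_rot": [0, 0, -0.4], "gripper": 45}, {"travel": [0.65, 0.92, 0], "delta_rot": [0, 0, -0.4], "gripper": 45}, {"travel": [0.65, 0.92, 0], "delta_rot": [0, 0, -0.4], "gripper": 45}, {"travel": [0.2, 0.6, 0], "delta_rot": [0, 0, 0], "gripper": 45}]}}

```text
clock: 1.6
tcp_pos: [573.1, 41.4, 234.2]
ee_rot: [-0.003, 1.0, -0.016, -0.001]
wrist_force: [0.0, -0.7, -0.2]
width: 39.7
```

Run:
```python
from h import *
p,d,K,M,c=snap("wrist"); np.savez("w1.npz",p=p,d=d,K=K,M=M)
print(np.array(c["mount"]).round(3).tolist(),K.round(1).tolist()); s=arm.read_state(); print(s["tcp_pos"],s["ee_rot"],s["clock"],s["width"])
save("w1.png",cv2.resize(p,(800,600),interpolation=cv2.INTER_CUBIC))
```

```text
[[0.0, 0.952, 0.307, 79.428], [1.0, -0.0, -0.0, -1.277], [-0.0, 0.307, -0.952, -146.602], [0.0, 0.0, 0.0, 1.0]] [[296.3, 0.0, 256.2], [0.0, 296.3, 191.2], [0.0, 0.0, 1.0]]
[573.24388402  44.05316086 234.17877803] [-0.00336098  0.99987715 -0.01525885 -0.00124808] 1.65 39.36093865380593
```

View pics/w1.png

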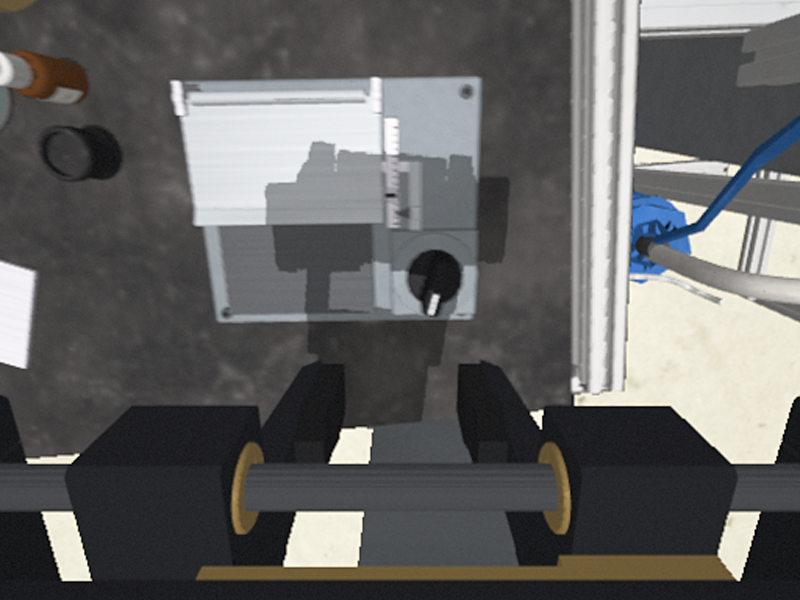

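The wrist view is clear: knob at (435,277), pointer at about (405,212) and ridge at about (390,197). I'll enlarge that area in a fresh, settled frame.

Run:
```python
from h import *
p,d,K,M,c=snap("wrist"); np.savez("w1.npz",p=p,d=d,K=K,M=M); s=arm.read_state(); print(s["tcp_pos"],s["ee_rot"])
save("w1c.png",cv2.resize(p[110:210,230:310],(640,800),interpolation=cv2.INTER_CUBIC)[:600])  # x8
save("w1d.png",cv2.resize(p[70:210,235:310],(600,1120),interpolation=cv2.INTER_CUBIC)[320:920] if 0 else cv2.resize(p[110:185,230:330],(800,600),interpolation=cv2.INTER_CUBIC))
# jig corners
for n,u,v in [("bl",173,80),("br",480,77),("fr",475,320),("fl",218,321)]: print(n,onplane(u*.64,v*.64,K,M,10).round(1))
W=xyz(d,K,M); m=(W[...,2]>70)&(abs(W[...,0]-552)<35)&(abs(W[...,1]-18)<35)
q=W[m]; r=cv2.minAreaRect(q[:,:2].astype(np.float32)); print(len(q),q.mean(0),r)
print("bed z",np.nanmedian(W[180:190,150:170,2]),"bench",np.nanmedian(W[150:200,60:100,2]))
```

```text
[572.56505854  41.90028779 234.22510057] [-0.00288289  0.99988045 -0.01512763 -0.00138553]
bl [705.4 209.2  10. ]
br [700.5 -15.1  10. ]
fr [511.7 -15.2  10. ]
fl [516.8 204.9  10. ]
3626 [578.64859336  18.24003181 274.27472335] ((563.4767456054688, 19.43789291381836), (16.66140365600586, 47.31535720825195), 81.44304656982422)
bed z 22.899780707316438 bench 0.5645852168291867
```

View pics/w1d.png

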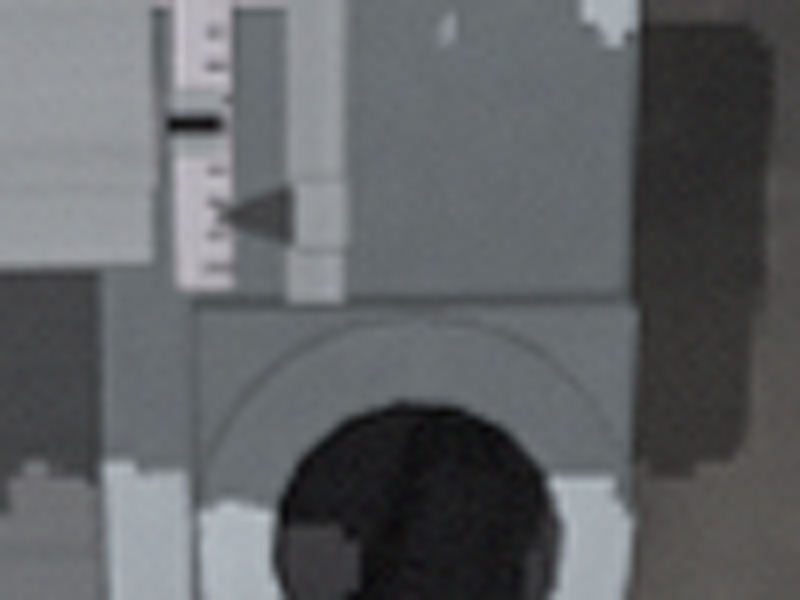

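The crop shows the pointer tip at (222,216) and the ridge centred at (195,124), which is jig +x of the pointer.

```bash
cat > m.py <<'E'
from h import *
def knob(W,z0=70,z1=82):
    m=(W[...,2]>z0)&(W[...,2]<z1)&(abs(W[...,0]-552)<40)&(abs(W[...,1]-18)<40); q=W[m]
    return len(q),q.mean(0).round(1),cv2.minAreaRect(q[:,:2].astype(np.float32))
E
python3 - <<'E'
from m import *
f=np.load("w1.npz"); p,d,K,M=[f[k] for k in "pdKM"]; W=xyz(d,K,M)
print(knob(W))
def px(cx,cy): return 230+cx/8-.5+.06,110+cy/8-.5+.06
for n,cx,cy in [("ridge",195,124),("tip",222,216),("tipbase",275,216),("ridgeL",172,124),("ridgeR",218,124)]:
    u,v=px(cx,cy); i,j=round(v),round(u); print(n,u,v,W[i-1:i+2,j-1:j+2,2].round(1).tolist(),onplane(u,v,K,M,23).round(1),onplane(u,v,K,M,30).round(1))
# base plate right edge, rack lines: y-vs-x
for (a,b,z) in [((642,40),(633,540),10),((102,300),(102,460),10),((155,100),(155,260),34),((346,40),(346,300),20),((176,20),(176,290),20)]:
    A=onplane(*px(*a),K,M,z);B=onplane(*px(*b),K,M,z); print("edge",A.round(1),B.round(1),np.degrees(np.arctan2(*(A-B)[[1,0]])))
E
```

```text
(18, array([556.6,  16.3,  70.2]), ((555.5228881835938, 17.033435821533203), (8.433094024658203, 32.548336029052734), 78.05878448486328))
ridge 253.935 125.06 [[25.1, 23.3, 23.3], [29.2, 29.5, 29.5], [30.1, 29.9, 30.9]] [619.1  48.   23. ] [619.8  47.9  30. ]
tip 257.31 136.56 [[20.1, 21.2, 24.0], [20.4, 23.8, 24.5], [19.6, 20.3, 20.8]] [605.5  44.4  23. ] [606.4  44.3  30. ]
tipbase 263.935 136.56 [[25.5, 25.5, 24.1], [24.2, 24.3, 25.1], [25.5, 24.2, 25.4]] [605.3  36.5  23. ] [606.2  36.6  30. ]
ridgeL 251.06 125.06 [[11.3, 24.2, 24.0], [12.4, 29.3, 28.6], [10.4, 30.8, 28.9]] [619.2  51.4  23. ] [619.9  51.2  30. ]
ridgeR 256.81 125.06 [[24.7, 24.3, 20.6], [31.0, 28.9, 20.5], [30.1, 29.9, 19.7]] [619.   44.6  23. ] [619.7  44.5  30. ]
edge [628.3 -19.9  10. ] [549.9 -20.4  10. ] 0.4186656045685553
edge [591.2  63.7  10. ] [565.6  64.8  10. ] -2.552072300949173
edge [623.7  53.4  34. ] [600.9  54.3  34. ] -2.1556962538289146
edge [630.3  25.4  20. ] [591.8  25.9  20. ] -0.7281046034979756
edge [633.9  50.3  20. ] [594.1  51.7  20. ] -1.9986589992210286
```

Request:
{"method": "drive_tool", "body": {"increments": [{"travel": [-0.02, -0.03, -0.05], "delta_rot": [0, 0, 1], "gripper": 45}, {"travel": [-0.02, -0.03, -0.05], "delta_rot": [0, 0, 1], "gripper": 45}, {"travel": [-0.02, -0.03, -0.05], "delta_rot": [0, 0, 1], "gripper": 45}, {"travel": [-0.02, -0.03, -0.05], "delta_rot": [0, 0, 1], "gripper": 45}, {"travel": [-0.02, -0.03, -0.05], "delta_rot": [0, 0, 1], "gripper": 45}, {"travel": [-0.02, -0.03, -0.05], "delta_rot": [0, 0, 1], "gripper": 45}, {"travel": [-0.02, -0.03, -0.05], "delta_rot": [0, 0, 1], "gripper": 45}, {"travel": [-0.02, -0.03, -0.05], "delta_rot": [0, 0, 1], "gripper": 45}, {"travel": [-0.02, -0.03, -0.05], "delta_rot": [0, 0, 1], "gripper": 45}, {"travel": [-0.02, -0.03, -0.05], "delta_rot": [0, 0, 1], "gripper": 45}, {"travel": [-0.02, -0.03, -0.05], "delta_rot": [0, 0, 1], "gripper": 45}, {"travel": [-0.02, -0.03, -0.05], "delta_rot": [0, 0, 1], "gripper": 45}]}}

```text
clock: 3.2
tcp_pos: [555.2, 12.9, 201.0]
ee_rot: [-0.001, 0.867, 0.499, -0.007]
wrist_force: [-0.2, 0.3, 0.7]
width: 39.7
```

```bash
cat > st.py <<'E'
from h import *
s=arm.read_state(); q=s["ee_rot"]; m=R.from_quat([q[1],q[2],q[3],q[0]]).as_matrix()
print("t",round(s["clock"],2),"q",s["qpos"].round(2),"tcp",s["tcp_pos"].round(1),"yaw",np.degrees(np.arctan2(m[1,0],m[0,0])).round(1),"tilt",m[:2,2].round(4),"F",s["wrist_force"].round(1),"T",s["ft_torque"].round(2),"w",round(s["width"],1))
E
python3 st.py
```

```text
t 3.2 q [-0.19  0.43  1.34 -0.01  1.39  0.34] tcp [555.2  12.9 201. ] yaw 59.8 tilt [-0.0124 -0.0046] F [-0.2  0.3  0.7] T [-0.01 -0.06 -0.  ] w 39.7
```

Request:
{"method": "drive_tool", "body": {"increments": [{"travel": [0, 0, -0.05], "delta_rot": [0, 0, 1], "gripper": 45}, {"travel": [0, 0, -0.05], "delta_rot": [0, 0, 1], "gripper": 45}, {"travel": [0, 0, -0.05], "delta_rot": [0, 0, 1], "gripper": 45}, {"travel": [0, 0, -0.05], "delta_rot": [0, 0, 1], "gripper": 45}, {"travel": [0, 0, -0.05], "delta_rot": [0, 0, 1], "gripper": 45}, {"travel": [0, 0, -0.05], "delta_rot": [0, 0, 1], "gripper": 45}, {"travel": [0, 0, -0.05], "delta_rot": [0, 0, 1], "gripper": 45}, {"travel": [0, 0, -0.05], "delta_rot": [0, 0, 1], "gripper": 45}, {"travel": [0, 0, -0.05], "delta_rot": [0, 0, 1], "gripper": 45}, {"travel": [0, 0, -0.05], "delta_rot": [0, 0, 1], "gripper": 45}, {"travel": [0, 0, -0.05], "delta_rot": [0, 0, 1], "gripper": 45}, {"travel": [0, 0, -0.05], "delta_rot": [0, 0, 1], "gripper": 45}]}}

```text
clock: 4.7
tcp_pos: [549.5, 1.2, 168.5]
ee_rot: [0.001, 0.49, 0.871, -0.01]
wrist_force: [-0.5, -0.8, 0.1]
width: 39.4
```

Request:
{"method": "drive_tool", "body": {"increments": [{"travel": [0, 0, -0.05], "delta_rot": [0, 0, 1], "gripper": 45}, {"travel": [0, 0, -0.05], "delta_rot": [0, 0, 1], "gripper": 45}, {"travel": [0, 0, -0.05], "delta_rot": [0, 0, 1], "gripper": 45}, {"travel": [0, 0, -0.05], "delta_rot": [0, 0, 1], "gripper": 45}, {"travel": [0, 0, -0.05], "delta_rot": [0, 0, 1], "gripper": 45}, {"travel": [0, 0, -0.05], "delta_rot": [0, 0, 1], "gripper": 45}, {"travel": [0, 0, -0.05], "delta_rot": [0, 0, 1], "gripper": 45}, {"travel": [0, 0, -0.05], "delta_rot": [0, 0, 1], "gripper": 45}, {"travel": [0, 0, -0.05], "delta_rot": [0, 0, 1], "gripper": 45}]}}

```text
clock: 5.82
tcp_pos: [545.1, -7.3, 144.2]
ee_rot: [0.003, 0.11, 0.994, -0.01]
wrist_force: [0.1, 0.1, -0.6]
width: 39.5
```

```bash
python3 st.py
python3 - <<'E'
from m import *
p,d,K,M,c=snap("wrist"); np.savez("w2.npz",p=p,d=d,K=K,M=M); W=xyz(d,K,M)
for z0 in (50,60,68): print(knob(W,z0,85))
save("w2.png",cv2.resize(p,(800,600),interpolation=cv2.INTER_CUBIC))
E
python3 st.py
```

```text
t 5.83 q [-0.22  0.46  1.46 -0.02  1.21 -1.56] tcp [545.1  -7.3 144.2] yaw 167.4 tilt [ 0.0032 -0.0205] F [ 0.1  0.1 -0.6] T [ 0.02 -0.15  0.02] w 39.5
(968, array([554.2,  17. ,  66.6]), ((556.8109130859375, 17.06330680847168), (14.118721961975098, 41.322044372558594), 73.76838684082031))
(875, array([555.2,  17.1,  67.9]), ((556.8109130859375, 17.06330680847168), (14.118721961975098, 41.322044372558594), 73.76838684082031))
(545, array([556.1,  17.3,  68.8]), ((556.8314819335938, 17.015522003173828), (12.513045310974121, 40.839046478271484), 73.6020736694336))
t 5.88 q [-0.22  0.46  1.46 -0.02  1.21 -1.57] tcp [544.9  -7.4 143.9] yaw 167.6 tilt [ 0.0026 -0.0205] F [-0.1 -0.4 -0.9] T [ 0.06 -0.17 -0.01] w 39.9
```

View pics/w2.png

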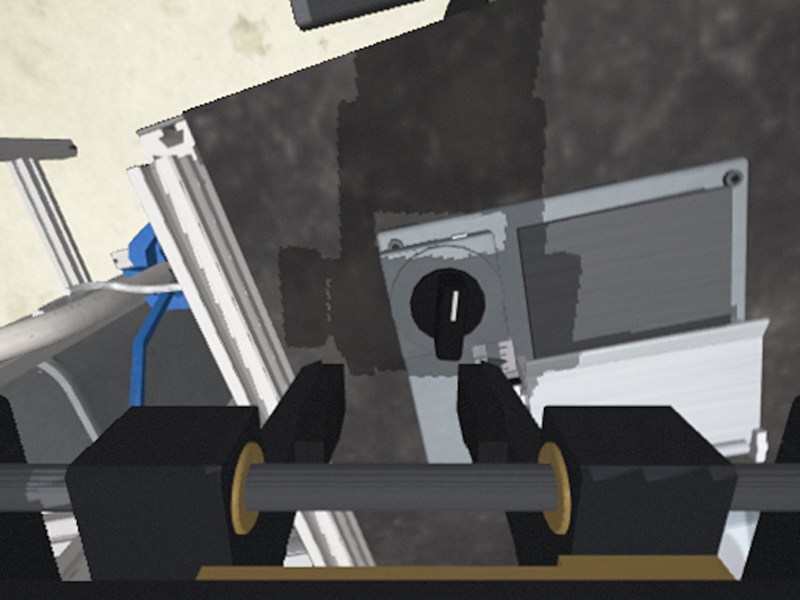

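Request:
{"method": "drive_tool", "body": {"increments": [{"travel": [0.21, 0.49, -0.4], "delta_rot": [0.23, 0.03, -0.76], "gripper": 45}, {"travel": [0, 0, -0.5], "delta_rot": [0, 0, 0], "gripper": 45}, {"travel": [0, 0, 0], "delta_rot": [0, 0, 0], "gripper": 45}]}}

```text
clock: 6.25
tcp_pos: [555.0, 15.5, 98.3]
ee_rot: [-0.0, 0.145, 0.989, -0.0]
wrist_force: [0.2, 1.0, 0.6]
width: 39.6
```

```bash
python3 st.py
```

```text
t 6.25 q [-0.19  0.53  1.49 -0.    1.12 -1.46] tcp [555.   15.5  98.3] yaw 163.3 tilt [-0.0008 -0.0003] F [0.2 1.  0.6] T [ 0.06 -0.13 -0.  ] w 39.6
```

Request:
{"method": "drive_tool", "body": {"increments": [{"travel": [0.01, 0.03, -0.6], "delta_rot": [0, 0, 0], "gripper": 45}, {"travel": [0, 0, -0.48], "delta_rot": [0, 0, 0], "gripper": 45}, {"travel": [0, 0, 0], "delta_rot": [0, 0, 0], "gripper": 45}], "force": 15}}

```text
clock: 6.62
tcp_pos: [556.6, 15.2, 46.5]
ee_rot: [0.002, 0.147, 0.989, -0.0]
wrist_force: [-0.3, 0.2, 0.3]
width: 40.1
```

```bash
python3 st.py
```

```text
t 6.62 q [-0.19  0.6   1.54 -0.    1.   -1.46] tcp [556.6  15.2  46.5] yaw 163.1 tilt [ 0.0035 -0.0015] F [-0.3  0.2  0.3] T [ 0.06 -0.09 -0.02] w 40.1
```

Request:
{"method": "drive_tool", "body": {"increments": [{"travel": [-0.02, 0.035, -0.05], "delta_rot": [0, 0, 0.1], "gripper": 45}, {"travel": [0, 0, 0], "delta_rot": [0, 0, 0], "gripper": 10}, {"travel": [0, 0, 0], "delta_rot": [0, 0, 0], "gripper": 10}, {"travel": [0, 0, 0], "delta_rot": [0, 0, 0], "gripper": 10}, {"travel": [0, 0, 0], "delta_rot": [0, 0, 0], "gripper": 10}]}}

```text
clock: 7.25
tcp_pos: [556.8, 15.7, 47.6]
ee_rot: [0.004, 0.143, 0.99, -0.001]
wrist_force: [1.1, 0.5, -2.9]
width: 14.0
```

```bash
python3 st.py
```

```text
t 7.25 q [-0.18  0.6   1.54 -0.    0.99 -1.47] tcp [556.8  15.7  47.6] yaw 163.6 tilt [ 0.0083 -0.0038] F [ 1.1  0.5 -2.9] T [ 0.3  -0.3  -0.02] w 14.0
```

Request:
{"method": "drive_tool", "body": {"increments": [{"travel": [0, 0, 0], "delta_rot": [0, 0, -1], "gripper": 10}, {"travel": [0, 0, 0], "delta_rot": [0, 0, -1], "gripper": 10}, {"travel": [0, 0, 0], "delta_rot": [0, 0, -1], "gripper": 10}, {"travel": [0, 0, 0], "delta_rot": [0, 0, -1], "gripper": 10}, {"travel": [0, 0, 0], "delta_rot": [0, 0, -1], "gripper": 10}, {"travel": [0, 0, 0], "delta_rot": [0, 0, -1], "gripper": 10}]}}

```text
clock: 8.0
tcp_pos: [557.0, 15.9, 47.6]
ee_rot: [0.004, 0.401, 0.916, -0.002]
wrist_force: [-0.5, -0.5, -1.0]
width: 13.9
```

```bash
python3 st.py
```

```text
t 8.0 q [-0.18  0.6   1.54 -0.01  1.   -0.92] tcp [557.   15.9  47.6] yaw 132.7 tilt [ 0.0056 -0.0074] F [-0.5 -0.5 -1. ] T [-0.11 -0.2   0.12] w 13.9
```

Request:
{"method": "drive_tool", "body": {"increments": [{"travel": [0, 0, 0], "delta_rot": [0, 0, -1], "gripper": 10}, {"travel": [0, 0, 0], "delta_rot": [0, 0, -1], "gripper": 10}, {"travel": [0, 0, 0], "delta_rot": [0, 0, -1], "gripper": 10}, {"travel": [0, 0, 0], "delta_rot": [0, 0, -1], "gripper": 10}, {"travel": [0, 0, 0], "delta_rot": [0, 0, -1], "gripper": 10}, {"travel": [0, 0, 0], "delta_rot": [0, 0, -1], "gripper": 10}, {"travel": [0, 0, 0], "delta_rot": [0, 0, -1], "gripper": 10}, {"travel": [0, 0, 0], "delta_rot": [0, 0, 0], "gripper": 10}]}}

```text
clock: 9.0
tcp_pos: [557.4, 16.1, 47.5]
ee_rot: [0.003, 0.665, 0.747, -0.003]
wrist_force: [-1.2, -0.3, -0.9]
width: 13.7
```

```bash
python3 st.py
python3 - <<'E'
from m import *
p,d,K,M,c=snap("side"); np.savez("s2.npz",p=p,d=d,K=K,M=M)
# predicted side pixels of ridge (top z30) and tip
C=np.linalg.inv(M)
for P in ([619.8,48,30],[605.5,44.4,23],[619.5,44.4,23]):
    q=C[:3,:3]@P+C[:3,3]; print((K[0,0]*q[0]/-q[2]+K[0,2]).round(1),(-K[1,1]*q[1]/-q[2]+K[1,2]).round(1))
save("s2.png",cv2.resize(p[215:290,270:370],(800,600),interpolation=cv2.INTER_CUBIC))
E
```

```text
t 9.0 q [-0.18  0.6   1.53 -0.01  1.   -0.29] tcp [557.4  16.1  47.5] yaw 96.6 tilt [ 0.0005 -0.0098] F [-1.2 -0.3 -0.9] T [-0.21 -0.1  -0.01] w 13.7
300.8 249.4
295.5 255.2
301.3 252.8
```

View pics/s2.png

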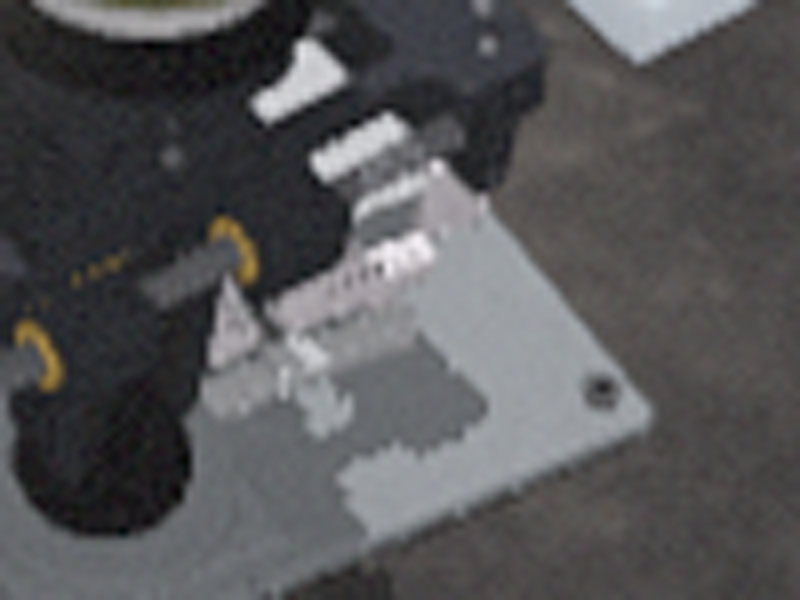

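The gripper hides the pointer, so I'll release, rise and check from the wrist.

Request:
{"method": "drive_tool", "body": {"increments": [{"travel": [0, 0, 0], "delta_rot": [0, 0, 0], "gripper": 45}, {"travel": [0, 0, 0], "delta_rot": [0, 0, 0], "gripper": 45}, {"travel": [0, 0, 0], "delta_rot": [0, 0, 0], "gripper": 45}, {"travel": [0, 0, 0.6], "delta_rot": [0, 0, 0], "gripper": 45}, {"travel": [0, 0, 1], "delta_rot": [0, 0, 0], "gripper": 60}, {"travel": [0.0, 0, 1], "delta_rot": [0, 0, 0], "gripper": 60}, {"travel": [0, 0, 0.3], "delta_rot": [0, 0, 0], "gripper": 60}, {"travel": [0, 0, 0], "delta_rot": [0, 0, 0], "gripper": 60}]}}

```text
clock: 10.05
tcp_pos: [556.5, 16.6, 197.0]
ee_rot: [0.003, 0.663, 0.749, -0.003]
wrist_force: [1.0, -0.8, -0.1]
width: 53.1
```

```bash
python3 st.py
python3 - <<'E'
from m import *
p,d,K,M,c=snap("wrist"); np.savez("w3.npz",p=p,d=d,K=K,M=M); W=xyz(d,K,M)
C=np.linalg.inv(M); q=C[:3,:3]@[619.8,48,30]+C[:3,3]; u,v=K[0,0]*q[0]/-q[2]+K[0,2],K[1,1]*q[1]/q[2]+K[1,2]
print("ridge predicted",u,v); print(knob(W,60,85))
u0,v0=int(u)-40,int(v)-30; print("crop origin",u0,v0)
save("w3.png",cv2.resize(p[max(v0,0):v0+60,max(u0,0):u0+80],(800,600),interpolation=cv2.INTER_CUBIC))
E
```

```text
t 10.05 q [-0.18  0.43  1.35 -0.01  1.36 -0.3 ] tcp [556.5  16.6 197. ] yaw 96.9 tilt [ 0.0001 -0.0089] F [ 1.  -0.8 -0.1] T [ 0.02 -0.15 -0.01] w 53.1
ridge predicted 319.05600956298167 150.99995677443115
(587, array([557.4,  18.1,  68.3]), ((557.6605834960938, 16.622133255004883), (12.937500953674316, 41.751007080078125), 6.742239952087402))
crop origin 279 120
```

View pics/w3.png

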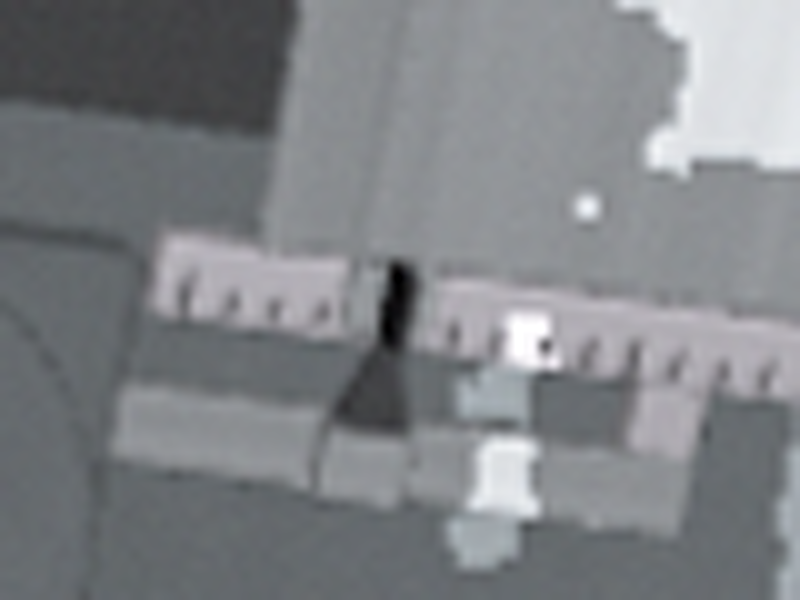

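The crop shows the pointer tip at about (388,347), just at the ridge's foot, and the ridge spanning x 383–415.

Run:
```python
from h import *
f=np.load("w3.npz"); p,d,K,M=[f[k] for k in "pdKM"]; W=xyz(d,K,M)
def px(cx,cy): return 279+cx/10-.45,120+cy/10-.45
for n,cx,cy,zs in [("tip",388,347,[23]),("base1",333,425,[25]),("base2",408,430,[25]),("ridge mid",398,305,[22,26,30]),("ridge L",384,320,[22]),("ridge R",414,290,[30]),("leaf lip R",290,40,[36]),("leaflip",262,250,[36]),("scaleL",160,235,[21]),("scaleR",790,320,[21]),("railL",125,390,[20]),("railR",690,450,[20])]:
    u,v=px(cx,cy); i,j=round(v),round(u)
    print(n,round(float(W[i,j,2]),1),[onplane(u,v,K,M,z).round(1).tolist() for z in zs])
```

```text
tip 27.8 [[620.3, 43.1, 23.0]]
base1 24.9 [[615.4, 34.2, 25.0]]
base2 24.0 [[623.7, 34.7, 25.0]]
ridge mid 27.4 [[620.7, 47.7, 22.0], [619.8, 48.3, 26.0], [618.9, 48.9, 30.0]]
ridge L 25.3 [[619.5, 45.8, 22.0]]
ridge R 29.4 [[620.3, 50.7, 30.0]]
leaf lip R 38.3 [[601.6, 75.2, 36.0]]
leaflip 20.3 [[602.4, 53.8, 36.0]]
scaleL 16.7 [[593.9, 51.9, 21.0]]
scaleR 19.3 [[663.8, 51.1, 21.0]]
railL 19.3 [[592.9, 34.3, 20.0]]
railR 19.2 [[656.5, 35.3, 20.0]]
```

Step 1 is met: tip x is about 620.0 and the ridge about 619.9. Next I'll check the clearance round the strip and refine the jig's middle line from the earlier frame.

Run:
```python
from h import *
f=np.load("w1.npz"); p,d,K,M=[f[k] for k in "pdKM"]; W=xyz(d,K,M)
# leaf top: points 33<z<44 in region
m=(W[...,2]>33)&(W[...,2]<43)&(W[...,0]>595)&(W[...,0]<700)&(W[...,1]>30)&(W[...,1]<220)
q=W[m]; print("leaf",cv2.minAreaRect(q[:,:2].astype(np.float32)),np.percentile(q[:,0],[1,50]),np.percentile(q[:,1],[1,50,99]))
for x0 in range(604,690,12):
    y=q[abs(q[:,0]-x0)<6,1]; print(x0,np.percentile(y,[1,99]).round(1),end="; ")
m=(W[...,2]>18)&(W[...,2]<27)&(W[...,0]<598)&(W[...,1]>55)&(W[...,1]<200)&(W[...,0]>515)
q=W[m]; print("\nbed",cv2.minAreaRect(q[:,:2].astype(np.float32)))
for n in("scene","side"):
    g=np.load(n+".npz"); V=xyz(g["d"],g["K"],g["M"])
    H=np.full((14,10),-1)
    for i in range(14):
        for j in range(10):
            k=(V[...,0]//40==8+i)&(V[...,1]//40==5+j); H[i,j]=np.nanpercentile(V[...,2][k],97) if k.sum()>4 else -1
    print(n,"rows x=320+40i, cols y=200+40j\n",H)
```

```text
leaf ((650.2203369140625, 122.58479309082031), (139.8892364501953, 97.649658203125), 89.25999450683594) [602.709504   650.39523429] [ 54.48007298 122.84916336 190.74289998]
604 [ 56.1 190.6]; 616 [ 55.7 191.3]; 628 [ 55.3 191. ]; 640 [ 54.8 190.6]; 652 [ 54.3 190.6]; 664 [ 54.9 190.5]; 676 [ 53.7 190.1]; 688 [ 53.8 190.7]; 
bed ((561.9036865234375, 124.12189483642578), (120.24578094482422, 72.7366714477539), 89.47062683105469)
scene rows x=320+40i, cols y=200+40j
 [[-259 -268 -274 -278 -277 -275   -1   -1   -1   -1]
 [   0    1    1    1    1    1    2    2    2    2]
 [   2    2    2    2    2    2    2    2    3  218]
 [   2    2    2    2    2    2    2    2  223  248]
 [   3    2    2    2    8   56   54    5  367  372]
 [   9    2    3    6    9   54   32    7  314  366]
 [   9    2    2    3    8    8    8    3   -1  313]
 [   8   28   32    2    2    3    5   -1  311  312]
 [   7   40   40  138  143   46   25   -1   -1  313]
 [   3   64   87  181  213  115   -1   -1   -1  312]
 [   2    1    2   -1  145    8   -1   -1   -1  374]
 [  26    2   -1   -1   48    9   -1   -1  367  
[... 191 characters left out ...]
-266 -267]
 [   0    0    0    0    0    0    0    0    1    0]
 [   0    0    0    0    1    0    1    1    1  217]
 [   1    0    1    1    1    1    1    1  210  248]
 [   1    0    1    1    6   54   52    1  310  371]
 [   1    1    1    6    7   46    7    2  308  357]
 [   1    1    1    5    7    7    7    1  307  310]
 [   1   30    5    1    1    1    1    1  309  310]
 [   1   39   40  139  144   45  130  177  306  310]
 [   1   70   90  177  233    0  135  228   -1  310]
 [   1    1   47  150    7   -1   -1    1    2  337]
 [  26   47   48   48   47   10   25   -1  357  316]
 [  27   45   48   48   47   10   10    7  189  307]
 [ 159  206  218  215  215  215  214  215  210  217]]
```

Run:
```python
from h import *
for n in("side","scene"):
    g=np.load(n+".npz"); V=xyz(g["d"],g["K"],g["M"])
    for x0 in range(380,640,30):
        k=(abs(V[...,0]-x0)<15)&(V[...,2]>60)&(V[...,2]<330)&(V[...,1]>440)&(V[...,1]<700)
        y=V[...,1][k]; z=V[...,2][k]; print(n,x0,k.sum(),np.percentile(y,[0,2,10]).round() if k.any() else "", "low z:",[np.percentile(y[(z>a)&(z<a+60)],3).round() if ((z>a)&(z<a+60)).sum()>3 else None for a in (60,120,180,240)])
    # strip: points
    k=(V[...,2]>40)&(V[...,2]<60)&(abs(V[...,0]-512)<45)&(abs(V[...,1]-430)<45); print("block",cv2.minAreaRect(V[k][:,:2].astype(np.float32)),k.sum())
    k=(V[...,2]>3.5)&(V[...,2]<9)&(abs(V[...,0]-530)<90)&(abs(V[...,1]-420)<90); print("plate",cv2.minAreaRect(V[k][:,:2].astype(np.float32)),k.sum())
```

```text
side 380 0  low z: [None, None, None, None]
side 410 0  low z: [None, None, None, None]
side 440 706 [549. 551. 555.] low z: [np.float64(550.0), np.float64(557.0), np.float64(574.0), None]
side 470 1564 [548. 551. 553.] low z: [np.float64(549.0), np.float64(551.0), np.float64(552.0), np.float64(557.0)]
side 500 1403 [545. 549. 553.] low z: [np.float64(553.0), np.float64(553.0), np.float64(553.0), np.float64(552.0)]
side 530 1182 [549. 551. 555.] low z: [np.float64(555.0), np.float64(555.0), np.float64(555.0), np.float64(554.0)]
side 560 1360 [543. 546. 549.] low z: [np.float64(545.0), np.float64(546.0), np.float64(557.0), np.float64(555.0)]
side 590 1169 [542. 546. 549.] low z: [np.float64(545.0), np.float64(546.0), np.float64(559.0), np.float64(558.0)]
side 620 1122 [556. 558. 562.] low z: [np.float64(562.0), np.float64(562.0), np.float64(562.0), np.float64(560.0)]
block ((508.98248291015625, 427.5865783691406), (29.757770538330078, 25.598527908325195), 68.59111022949219) 108
plate ((533.89404296875, 393.80242919921875), (177.28231811523438, 100.6706314086914), 53.74155044555664) 798
scene 380 0  low z: [None, None, None, None]
scene 410 0  low z: [None, None, None, None]
scene 440 4216 [553. 560. 581.] low z: [np.float64(559.0), np.float64(568.0), np.float64(582.0), None]
scene 470 6098 [550. 559. 574.] low z: [None, np.float64(557.0), np.float64(561.0), np.float64(568.0)]
scene 500 2095 [549. 555. 566.] low z: [None, None, None, np.float64(558.0)]
scene 530 1227 [551. 556. 595.] low z: [None, None, None, None]
scene 560 822 [570. 576. 585.] low z: [None, None, None, None]
scene 590 309 [557. 560. 584.] low z: [None, None, None, None]
scene 620 256 [559. 560. 564.] low z: [None, None, None, None]
block ((509.44921875, 432.4270935058594), (30.030805587768555, 27.239606857299805), 71.22380065917969) 193
plate ((526.0372314453125, 421.05413818359375), (167.98976135253906, 176.4631805419922), 2.1137986183166504) 1329
```

Request:
{"method": "drive_tool", "body": {"increments": [{"travel": [-0.1, 0.62, 0], "delta_rot": [0, 0, 1], "gripper": 70}, {"travel": [-0.1, 0.62, 0], "delta_rot": [0, 0, 1], "gripper": 70}, {"travel": [-0.1, 0.62, 0], "delta_rot": [0, 0, 1], "gripper": 70}, {"travel": [-0.1, 0.62, 0], "delta_rot": [0, 0, 1], "gripper": 70}, {"travel": [-0.1, 0.62, 0], "delta_rot": [0, 0, 1], "gripper": 70}, {"travel": [-0.1, 0.62, 0], "delta_rot": [0, 0, 1], "gripper": 70}, {"travel": [-0.1, 0.62, 0], "delta_rot": [0, 0, 1], "gripper": 70}, {"travel": [-0.1, 0.62, 0], "delta_rot": [0, 0, 1], "gripper": 70}, {"travel": [-0.1, 0.62, 0], "delta_rot": [0, 0, 1], "gripper": 70}, {"travel": [-0.1, 0.62, 0], "delta_rot": [0, 0, 1], "gripper": 70}, {"travel": [-0.05, 0.62, 0], "delta_rot": [0, 0, 1], "gripper": 70}, {"travel": [0, 0.3, 0], "delta_rot": [0, 0, 1], "gripper": 70}]}}

```text
clock: 11.6
tcp_pos: [496.3, 381.8, 177.8]
ee_rot: [-0.006, 0.184, 0.983, -0.013]
wrist_force: [0.7, -0.2, 0.9]
width: 61.9
```

```bash
python3 st.py
python3 - <<'E'
from h import *
p,d,K,M,c=snap("wrist"); np.savez("w4.npz",p=p,d=d,K=K,M=M); V=xyz(d,K,M)
k=(V[...,2]>38)&(V[...,2]<62)&(abs(V[...,0]-512)<45)&(abs(V[...,1]-430)<45); print("block",V[k].mean(0),cv2.minAreaRect(V[k][:,:2].astype(np.float32)),k.sum())
save("w4.png",cv2.resize(p,(800,600),interpolation=cv2.INTER_CUBIC))
E
python3 st.py
```

```text
t 11.6 q [ 0.47  0.57  1.15 -0.01  1.45 -0.73] tcp [496.3 381.8 177.8] yaw 158.8 tilt [-0.0158 -0.0234] F [ 0.7 -0.2  0.9] T [ 0.06 -0.15 -0.02] w 61.9
block [507.84218551 431.66707216  52.76851042] ((510.3461608886719, 431.8561096191406), (30.220327377319336, 27.13693618774414), 69.59749603271484) 937
t 11.65 q [ 0.47  0.57  1.15 -0.01  1.45 -0.73] tcp [496.1 382.9 177.4] yaw 159.1 tilt [-0.0161 -0.0231] F [-1.7  0.6 -1.2] T [ 0.04 -0.09  0.01] w 61.6
```

View pics/w4.png

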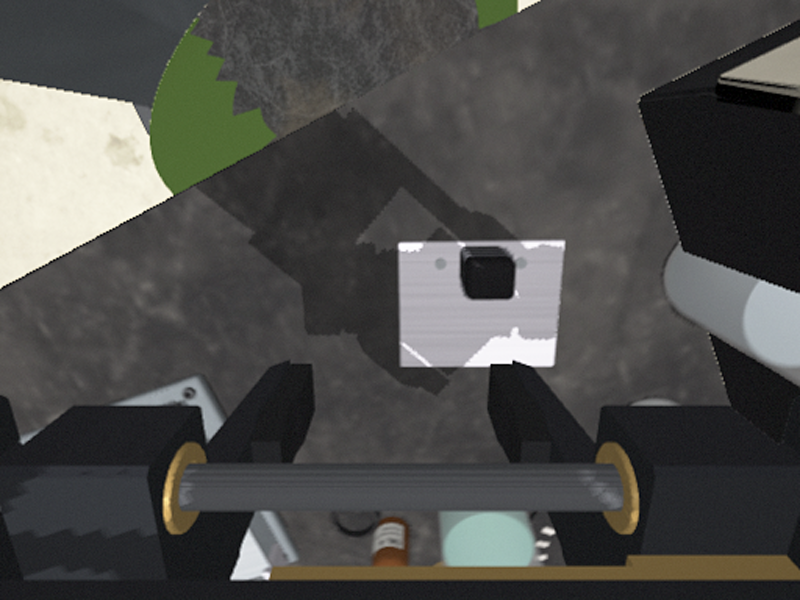

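The strip lies at (480,305) with its free edge toward the bottom, which is +x. The block is at (510.3, 431.9). There is a white cylinder at the right (720,290), so I'll check where it is.

Run:
```python
from h import *
f=np.load("w4.npz"); p,d,K,M=[f[k] for k in "pdKM"]; V=xyz(d,K,M)
for u,v in [(680,270),(700,290),(730,300),(770,310),(665,280),(645,100),(690,240),(715,340),(740,390)]:
    print(u,v,V[int(v*.64),int(u*.64)].round())
k=(V[...,2]>60)&(V[...,1]>480)&(V[...,0]<650)&(V[...,0]>400)&(d>150); y=V[...,1][k]; print(np.percentile(y,[0,1,5]))
```

```text
680 270 [555. 553.  23.]
700 290 [561. 550.  50.]
730 300 [560. 551.  76.]
770 310 [556. 552. 104.]
665 280 [566. 548.   8.]
645 100 [445. 554.  22.]
690 240 [536. 560.  28.]
715 340 [614. 566.  22.]
740 390 [648. 568.  36.]
[546.13195618 546.91558385 547.64040081]
```

Request:
{"method": "drive_tool", "body": {"increments": [{"travel": [0.15, 0.5, -0.4], "delta_rot": [0.2, -0.14, 0.1], "gripper": 70}, {"travel": [0.14, 0.5, -0.6], "delta_rot": [0.06, -0.04, 0], "gripper": 70}, {"travel": [0, 0, -0.3], "delta_rot": [0, 0, 0], "gripper": 70}, {"travel": [0, 0, 0], "delta_rot": [0, 0, 0], "gripper": 70}]}}

```text
clock: 12.15
tcp_pos: [510.0, 431.9, 106.7]
ee_rot: [-0.002, 0.179, 0.984, -0.002]
wrist_force: [-0.5, 0.2, -0.1]
width: 61.8
```

```bash
python3 st.py
```

```text
t 12.15 q [ 0.53  0.7   1.12 -0.    1.33 -0.68] tcp [510.  431.9 106.7] yaw 159.3 tilt [-0.005  -0.0035] F [-0.5  0.2 -0.1] T [ 0.05 -0.18  0.  ] w 61.8
```

Request:
{"method": "drive_tool", "body": {"increments": [{"travel": [0, 0, -0.8], "delta_rot": [0.04, -0.06, 0.1], "gripper": 70}, {"travel": [0, 0, -0.6], "delta_rot": [0, 0, 0], "gripper": 70}, {"travel": [0, 0, -0.35], "delta_rot": [0, 0, 0], "gripper": 70}, {"travel": [0, 0, 0], "delta_rot": [0, 0, 0], "gripper": 70}]}}

```text
clock: 12.65
tcp_pos: [511.9, 429.4, 21.5]
ee_rot: [0.003, 0.177, 0.984, 0.002]
wrist_force: [-0.1, 0.1, 0.1]
width: 61.5
```

```bash
python3 st.py
```

```text
t 12.65 q [ 0.52  0.78  1.21 -0.    1.14 -0.69] tcp [511.9 429.4  21.5] yaw 159.6 tilt [0.0057 0.0025] F [-0.1  0.1  0.1] T [ 0.03 -0.14 -0.02] w 61.5
```

Request:
{"method": "drive_tool", "body": {"increments": [{"travel": [-0.03, 0.05, -0.18], "delta_rot": [-0.03, 0.06, 0], "gripper": 70}, {"travel": [0, 0, 0], "delta_rot": [0, 0, 0], "gripper": 70}, {"travel": [0, 0, 0], "delta_rot": [0, 0, 0], "gripper": 20}, {"travel": [0, 0, 0], "delta_rot": [0, 0, 0], "gripper": 20}, {"travel": [0, 0, 0], "delta_rot": [0, 0, 0], "gripper": 20}, {"travel": [0, 0, 0], "delta_rot": [0, 0, 0], "gripper": 20}, {"travel": [0, 0, 0], "delta_rot": [0, 0, 0], "gripper": 20}], "force": 40}}

```text
clock: 13.52
tcp_pos: [511.7, 432.7, 15.7]
ee_rot: [0.002, 0.177, 0.984, 0.002]
wrist_force: [0.0, 0.3, -0.1]
width: 29.5
```

```bash
python3 st.py
```

```text
t 13.53 q [ 0.53  0.79  1.21 -0.    1.13 -0.69] tcp [511.7 432.7  15.7] yaw 159.6 tilt [0.005  0.0025] F [ 0.   0.3 -0.1] T [ 0.02 -0.17 -0.02] w 29.5
```

Request:
{"method": "drive_tool", "body": {"increments": [{"travel": [0, 0, 0.4], "delta_rot": [0, 0, 0], "gripper": 20}, {"travel": [-0.1, 0, 0.6], "delta_rot": [-0.03, 0.05, 0], "gripper": 20}, {"travel": [-0.1, -0.3, 0.2], "delta_rot": [0, 0, 0.3], "gripper": 20}, {"travel": [-0.1, -0.6, 0], "delta_rot": [0, 0, 0.5], "gripper": 20}, {"travel": [0, -0.6, 0], "delta_rot": [0, 0, 0.5], "gripper": 20}, {"travel": [0, -0.6, 0], "delta_rot": [0, 0, 0.5], "gripper": 20}, {"travel": [0, -0.6, 0], "delta_rot": [0, 0, 0.5], "gripper": 20}, {"travel": [0, -0.6, 0], "delta_rot": [0, 0, 0.5], "gripper": 20}, {"travel": [0, -0.6, 0], "delta_rot": [0, 0, 0.5], "gripper": 20}, {"travel": [0, -0.6, 0], "delta_rot": [0, 0, 0.4], "gripper": 20}, {"travel": [0, -0.5, 0], "delta_rot": [0, 0, 0.2], "gripper": 20}, {"travel": [0, 0, 0], "delta_rot": [0, 0, 0], "gripper": 20}]}}

```text
clock: 15.02
tcp_pos: [494.4, 175.2, 76.3]
ee_rot: [-0.0, 0.002, 1.0, -0.001]
wrist_force: [-0.0, 0.2, -1.7]
width: 30.1
```

```bash
python3 st.py
```

```text
t 15.03 q [ 0.12  0.52  1.6  -0.    1.02 -1.45] tcp [494.4 175.2  76.3] yaw 179.8 tilt [-0.001  -0.0012] F [-0.   0.2 -1.7] T [ 0.07 -0.16 -0.07] w 30.1
```

Request:
{"method": "drive_tool", "body": {"increments": [{"travel": [0, -0.5, 0], "delta_rot": [0, 0, -0.16], "gripper": 20}, {"travel": [0, -0.5, -0.3], "delta_rot": [0, 0, 0], "gripper": 20}, {"travel": [0, 0, 0], "delta_rot": [0, 0, 0], "gripper": 20}, {"travel": [0, 0, 0], "delta_rot": [0, 0, 0], "gripper": 20}]}}

```text
clock: 15.52
tcp_pos: [495.0, 127.3, 61.6]
ee_rot: [0.0, 0.009, 1.0, -0.0]
wrist_force: [0.6, 0.7, -0.4]
width: 30.0
```

```bash
python3 st.py
cat > strip.py <<'E'
from h import *
n="x"
p,d,K,M,c=snap("wrist"); np.savez("wl.npz",p=p,d=d,K=K,M=M); V=xyz(d,K,M); t=arm.read_state()["tcp_pos"]
z0=t[2]-15.7+6
k=(abs(V[...,2]-z0)<7)&(abs(V[...,0]-t[0]-30)<55)&(abs(V[...,1]-t[1])<65)&(p.min(2)>90)
q=V[k]; print(k.sum()); A=np.c_[q[:,:2]-t[:2],np.ones(len(q))]
for _ in range(3):
    s,*_r=np.linalg.lstsq(A,q[:,2],rcond=None); e=abs(A@s-q[:,2])<2; A,q=A[e],q[e]
print("plane slope x,y, z at tcp",s.round(4),"expected top",z0,len(q)); print(cv2.minAreaRect(q[:,:2].astype(np.float32)), np.percentile(q[:,0],[.5,99.5]),np.percentile(q[:,1],[.5,99.5]))
E
python3 strip.py
python3 - <<'E'
from h import *
f=np.load("wl.npz"); save("wl.png",cv2.resize(f["p"],(800,600),interpolation=cv2.INTER_CUBIC))
p,d,K,M,c=snap("scene"); np.savez("sc2.npz",p=p,d=d,K=K,M=M); save("sc2.png",cv2.resize(p[120:240,200:360],(800,600),interpolation=cv2.INTER_CUBIC))
E
```

```text
t 15.53 q [ 0.02  0.52  1.65 -0.    0.96 -1.53] tcp [495.  127.3  61.6] yaw 179.0 tilt [ 0.0007 -0.    ] F [ 0.6  0.7 -0.4] T [ 0.04 -0.14  0.05] w 30.0
7578
plane slope x,y, z at tcp [-4.00000e-03 -4.00000e-03  5.24446e+01] expected top 51.85915619097993 7223
((526.7279663085938, 127.59699249267578), (114.76874542236328, 96.23974609375), 88.36802673339844) [477.9738318  574.17728292] [ 72.13791784 185.21742997]
```

View pics/wl.png

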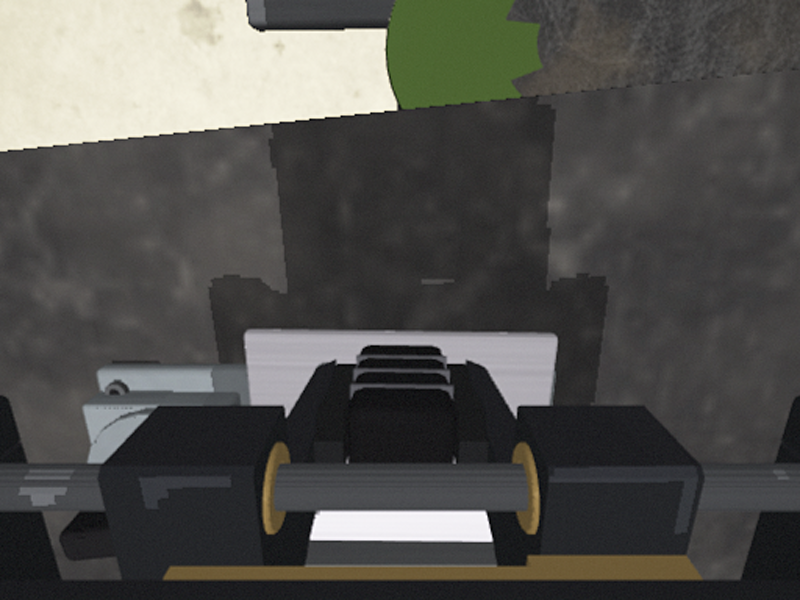

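The strip is held level and square: slopes about 0.004, yaw about -1.6°, edge at x about 574. I'll lower it over the bed in front of the leaf.

Request:
{"method": "drive_tool", "body": {"increments": [{"travel": [0, -0.06, -0.25], "delta_rot": [0, 0, 0.08], "gripper": 20}, {"travel": [0, 0, -0.1], "delta_rot": [0, 0, 0], "gripper": 20}, {"travel": [0, 0, 0], "delta_rot": [0, 0, 0], "gripper": 20}, {"travel": [0, 0, 0], "delta_rot": [0, 0, 0], "gripper": 20}]}}

```text
clock: 16.12
tcp_pos: [494.8, 125.3, 42.9]
ee_rot: [0.0, 0.004, 1.0, 0.0]
wrist_force: [0.5, -0.6, -0.8]
width: 29.7
```

```bash
python3 st.py
```

```text
t 16.12 q [ 0.02  0.55  1.67 -0.    0.92 -1.55] tcp [494.8 125.3  42.9] yaw 179.6 tilt [0.0008 0.    ] F [ 0.5 -0.6 -0.8] T [ 0.08 -0.08  0.02] w 29.7
```

Request:
{"method": "drive_tool", "body": {"increments": [{"travel": [0, -0.01, -0.07], "delta_rot": [0, 0, 0], "gripper": 20}, {"travel": [0, 0, 0], "delta_rot": [0, 0, 0], "gripper": 20}]}}

```text
clock: 16.38
tcp_pos: [495.0, 124.7, 39.4]
ee_rot: [0.001, 0.004, 1.0, 0.0]
wrist_force: [-1.1, -0.1, 0.2]
width: 29.9
```

```bash
python3 st.py
```

```text
t 16.38 q [ 0.01  0.56  1.68  0.    0.91 -1.55] tcp [495.  124.7  39.4] yaw 179.6 tilt [0.0013 0.    ] F [-1.1 -0.1  0.2] T [ 0.05 -0.13 -0.03] w 29.9
```

Request:
{"method": "drive_tool", "body": {"increments": [{"travel": [0, 0, -0.03], "delta_rot": [0, 0, 0], "gripper": 20}, {"travel": [0, 0, 0], "delta_rot": [0, 0, 0], "gripper": 20}]}}

```text
clock: 16.62
tcp_pos: [495.1, 124.7, 38.0]
ee_rot: [0.001, 0.004, 1.0, 0.0]
wrist_force: [0.0, -0.1, -0.7]
width: 29.7
```

```bash
python3 st.py
```

```text
t 16.62 q [ 0.01  0.56  1.68  0.    0.9  -1.55] tcp [495.1 124.7  38. ] yaw 179.6 tilt [0.0018 0.0001] F [ 0.  -0.1 -0.7] T [ 0.05 -0.09 -0.01] w 29.7
```

Request:
{"method": "drive_tool", "body": {"increments": [{"travel": [0.2, 0, 0], "delta_rot": [0, 0, 0], "gripper": 20}, {"travel": [0.2, 0, 0], "delta_rot": [0, 0, 0], "gripper": 20}, {"travel": [0.2, 0, 0], "delta_rot": [0, 0, 0], "gripper": 20}]}}

```text
clock: 17.0
tcp_pos: [527.1, 124.7, 38.2]
ee_rot: [0.001, 0.004, 1.0, 0.0]
wrist_force: [-0.3, 0.9, -0.5]
width: 29.6
```

```bash
python3 st.py
```

```text
t 17.0 q [ 0.01  0.6   1.59  0.    0.95 -1.55] tcp [527.1 124.7  38.2] yaw 179.6 tilt [0.0022 0.    ] F [-0.3  0.9 -0.5] T [ 0.04 -0.11 -0.  ] w 29.6
```

Edge at about x 606, just entering under the lip. I'll continue in small steps.

Request:
{"method": "drive_tool", "body": {"increments": [{"travel": [0.15, 0, 0], "delta_rot": [0, 0.03, 0], "gripper": 20}, {"travel": [0.15, 0, 0], "delta_rot": [0, 0, 0], "gripper": 20}]}}

```text
clock: 17.25
tcp_pos: [543.6, 124.7, 38.1]
ee_rot: [-0.0, 0.004, 1.0, 0.0]
wrist_force: [-0.2, -0.9, -0.2]
width: 29.3
```

```bash
python3 st.py; python3 strip.py
```

```text
t 17.25 q [ 0.01  0.62  1.54  0.    0.98 -1.55] tcp [543.6 124.7  38.1] yaw 179.6 tilt [-0.0004  0.0001] F [-0.2 -0.9 -0.2] T [ 0.06 -0.09  0.01] w 29.3
7835
plane slope x,y, z at tcp [ 6.93000e-02 -3.70000e-03  2.92097e+01] expected top 28.437435511108678 5420
((578.2867431640625, 125.23635864257812), (114.58108520507812, 102.17417907714844), 88.61614990234375) [526.91438097 628.73189069] [ 69.44691645 182.708177  ]
```

Request:
{"method": "drive_tool", "body": {"increments": [{"travel": [0.12, -0.01, 0], "delta_rot": [0, 0, 0], "gripper": 20}, {"travel": [0.12, 0, 0], "delta_rot": [0, 0, 0], "gripper": 20}, {"travel": [0.08, 0, 0], "delta_rot": [0, 0, 0], "gripper": 20}]}}

```text
clock: 17.68
tcp_pos: [561.3, 124.1, 38.1]
ee_rot: [0.0, 0.004, 1.0, 0.0]
wrist_force: [0.4, -0.3, -0.1]
width: 29.3
```

```bash
python3 st.py
```

```text
t 17.68 q [ 0.01  0.64  1.49  0.    1.01 -1.55] tcp [561.3 124.1  38.1] yaw 179.5 tilt [0.0003 0.0001] F [ 0.4 -0.3 -0.1] T [ 0.07 -0.04  0.01] w 29.3
```

Request:
{"method": "drive_tool", "body": {"increments": [{"travel": [0.05, 0, 0], "delta_rot": [0, 0, 0], "gripper": 20}, {"travel": [0.04, 0, 0], "delta_rot": [0, 0, 0], "gripper": 20}, {"travel": [0.0, 0, 0], "delta_rot": [0, 0, 0], "gripper": 20}]}}

```text
clock: 18.05
tcp_pos: [566.2, 124.1, 38.1]
ee_rot: [0.0, 0.004, 1.0, 0.0]
wrist_force: [1.0, -0.4, -0.5]
width: 29.6
```

```bash
python3 st.py
```

```text
t 18.05 q [ 0.01  0.64  1.48  0.    1.02 -1.55] tcp [566.2 124.1  38.1] yaw 179.5 tilt [0.0003 0.0001] F [ 1.  -0.4 -0.5] T [ 0.09 -0.21 -0.05] w 29.6
```

Request:
{"method": "drive_tool", "body": {"increments": [{"travel": [0.025, 0, 0], "delta_rot": [0, 0, 0], "gripper": 20}, {"travel": [0.0, 0, 0], "delta_rot": [0, 0, 0], "gripper": 20}]}}

```text
clock: 18.3
tcp_pos: [567.4, 124.1, 38.1]
ee_rot: [0.0, 0.004, 1.0, 0.0]
wrist_force: [0.6, -1.1, -1.3]
width: 29.5
```

```bash
python3 st.py
```

```text
t 18.3 q [ 0.01  0.65  1.47  0.    1.02 -1.55] tcp [567.4 124.1  38.1] yaw 179.5 tilt [0.0002 0.0002] F [ 0.6 -1.1 -1.3] T [ 0.07 -0.14  0.02] w 29.5
```

Request:
{"method": "drive_tool", "body": {"increments": [{"travel": [0.025, 0, 0], "delta_rot": [0, 0, 0], "gripper": 20}, {"travel": [0.0, 0, 0], "delta_rot": [0, 0, 0], "gripper": 20}]}}

```text
clock: 18.55
tcp_pos: [568.6, 124.2, 38.1]
ee_rot: [0.0, 0.004, 1.0, 0.0]
wrist_force: [0.6, -0.7, -0.8]
width: 29.7
```

Request:
{"method": "drive_tool", "body": {"increments": [{"travel": [0.02, 0, 0], "delta_rot": [0, 0, 0], "gripper": 20}, {"travel": [0.0, 0, 0], "delta_rot": [0, 0, 0], "gripper": 20}]}}

```text
clock: 18.8
tcp_pos: [569.7, 124.2, 38.1]
ee_rot: [0.0, 0.004, 1.0, 0.0]
wrist_force: [0.0, -0.1, -0.6]
width: 29.1
```

Request:
{"method": "drive_tool", "body": {"increments": [{"travel": [0.02, 0, 0], "delta_rot": [0, 0, 0], "gripper": 20}, {"travel": [0.0, 0, 0], "delta_rot": [0, 0, 0], "gripper": 20}]}}

```text
clock: 19.05
tcp_pos: [570.8, 124.2, 38.1]
ee_rot: [0.0, 0.004, 1.0, 0.0]
wrist_force: [-0.5, 0.1, -0.5]
width: 29.7
```

Request:
{"method": "drive_tool", "body": {"increments": [{"travel": [0.02, 0, 0], "delta_rot": [0, 0, 0], "gripper": 20}, {"travel": [0.0, 0, 0], "delta_rot": [0, 0, 0], "gripper": 20}]}}

```text
clock: 19.3
tcp_pos: [571.8, 124.2, 38.1]
ee_rot: [0.0, 0.004, 1.0, 0.0]
wrist_force: [-0.0, 0.2, -1.1]
width: 29.6
```

Request:
{"method": "drive_tool", "body": {"increments": [{"travel": [0.015, 0, 0], "delta_rot": [0, 0, 0], "gripper": 20}, {"travel": [0.0, 0, 0], "delta_rot": [0, 0, 0], "gripper": 20}]}}

```text
clock: 19.55
tcp_pos: [572.0, 124.1, 38.1]
ee_rot: [-0.001, 0.004, 1.0, 0.0]
wrist_force: [-0.4, 0.6, 1.2]
width: 29.5
```

Request:
{"method": "drive_tool", "body": {"increments": [{"travel": [0.015, 0, 0], "delta_rot": [0, 0, 0], "gripper": 20}, {"travel": [0.0, 0, 0], "delta_rot": [0, 0, 0], "gripper": 20}]}}

```text
clock: 19.8
tcp_pos: [572.0, 124.0, 38.1]
ee_rot: [-0.002, 0.004, 1.0, -0.0]
wrist_force: [-2.3, -0.3, 1.9]
width: 29.4
```

Request:
{"method": "drive_tool", "body": {"increments": [{"travel": [-0.015, 0, -0.02], "delta_rot": [0, 0, 0], "gripper": 20}, {"travel": [0, 0, -0.03], "delta_rot": [0, 0, 0], "gripper": 20}, {"travel": [0, 0, -0.03], "delta_rot": [0, 0, 0], "gripper": 20}]}}

```text
clock: 20.18
tcp_pos: [572.0, 124.1, 35.0]
ee_rot: [-0.0, 0.004, 1.0, 0.0]
wrist_force: [-5.0, -1.7, 7.5]
width: 29.6
```

```bash
python3 st.py
```

```text
t 20.18 q [ 0.01  0.66  1.46  0.    1.02 -1.55] tcp [572.  124.1  35. ] yaw 179.6 tilt [-0.0006  0.    ] F [-5.  -1.7  7.5] T [0.27 0.4  0.18] w 29.6
```

Request:
{"method": "drive_tool", "body": {"increments": [{"travel": [-0.03, 0, -0.015], "delta_rot": [0, 0, 0], "gripper": 20}, {"travel": [0, 0, -0.02], "delta_rot": [0, 0, 0], "gripper": 20}]}}

```text
clock: 20.42
tcp_pos: [572.0, 124.1, 34.4]
ee_rot: [0.002, 0.004, 1.0, 0.0]
wrist_force: [-4.7, -1.1, 7.2]
width: 29.8
```

```bash
python3 st.py
```

```text
t 20.43 q [ 0.01  0.66  1.47  0.    1.02 -1.55] tcp [572.  124.1  34.4] yaw 179.5 tilt [0.0039 0.0005] F [-4.7 -1.1  7.2] T [0.22 0.65 0.1 ] w 29.8
```

Request:
{"method": "drive_tool", "body": {"increments": [{"travel": [-0.04, 0, -0.02], "delta_rot": [0, 0.04, 0], "gripper": 20}]}}

```text
clock: 20.55
tcp_pos: [571.6, 124.2, 34.3]
ee_rot: [0.002, 0.004, 1.0, 0.0]
wrist_force: [2.8, 0.0, 6.9]
width: 29.6
```

Request:
{"method": "drive_tool", "body": {"increments": [{"travel": [-0.01, 0, -0.02], "delta_rot": [0, 0.02, 0], "gripper": 20}]}}

```text
clock: 20.68
tcp_pos: [571.8, 124.2, 34.1]
ee_rot: [0.003, 0.004, 1.0, 0.001]
wrist_force: [-3.1, -1.4, 6.8]
width: 29.7
```

```bash
python3 st.py
```

```text
t 20.68 q [ 0.01  0.66  1.47  0.    1.01 -1.55] tcp [571.8 124.2  34.1] yaw 179.5 tilt [0.0052 0.0011] F [-3.1 -1.4  6.8] T [0.23 0.33 0.08] w 29.7
```

Request:
{"method": "drive_tool", "body": {"increments": [{"travel": [-0.02, 0, -0.04], "delta_rot": [0, 0.06, 0], "gripper": 20}, {"travel": [0, 0, -0.03], "delta_rot": [0, 0.06, 0], "gripper": 20}]}}

```text
clock: 20.92
tcp_pos: [571.8, 124.2, 32.2]
ee_rot: [-0.001, 0.004, 1.0, 0.001]
wrist_force: [-6.4, -0.8, 11.2]
width: 29.8
```

Request:
{"method": "drive_tool", "body": {"increments": [{"travel": [0, 0, -0.02], "delta_rot": [0, 0.03, 0], "gripper": 20}, {"travel": [0, 0, -0.02], "delta_rot": [0, 0.03, 0], "gripper": 20}, {"travel": [0, 0, -0.015], "delta_rot": [0, 0, 0], "gripper": 20}]}}

```text
clock: 21.3
tcp_pos: [571.9, 124.2, 31.9]
ee_rot: [-0.003, 0.005, 1.0, 0.001]
wrist_force: [-5.1, -1.4, 10.7]
width: 29.6
```

```bash
python3 st.py
python3 - <<'E'
from m import *
p,d,K,M,c=snap("wrist"); np.savez("w5.npz",p=p,d=d,K=K,M=M)
p,d,K,M,c=snap("scene"); np.savez("sc3.npz",p=p,d=d,K=K,M=M); W=xyz(d,K,M)
save("sc3.png",cv2.resize(p[140:220,210:330],(800,533),interpolation=cv2.INTER_CUBIC))
m=(W[...,0]>604)&(W[...,0]<680)&(W[...,1]>60)&(W[...,1]<185)&(W[...,2]>25)&(W[...,2]<55)
q=W[m]; A=np.c_[q[:,:2]-[613,123],np.ones(len(q))]; print("leaf plane now",np.linalg.lstsq(A,q[:,2],rcond=None)[0].round(3),len(q))
f=np.load("scene.npz"); W0=xyz(f["d"],f["K"],f["M"])
q=W0[m]; k=q[:,2]>20;q=q[k]; A=np.c_[q[:,:2]-[613,123],np.ones(len(q))]; print("leaf plane start",np.linalg.lstsq(A,q[:,2],rcond=None)[0].round(3))
p,d,K,M,c=snap("side"); np.savez("sd3.npz",p=p,d=d,K=K,M=M)
save("sd3.png",cv2.resize(p[190:290,230:365],(800,593),interpolation=cv2.INTER_CUBIC))
E
python3 st.py
```

```text
t 21.3 q [ 0.01  0.66  1.46  0.    1.02 -1.55] tcp [571.9 124.2  31.9] yaw 179.5 tilt [-0.0058  0.0011] F [-5.1 -1.4 10.7] T [0.01 0.51 0.01] w 29.6
leaf plane now [-1.100e-02  3.500e-02  3.421e+01] 211
leaf plane start [-5.0000e-03  1.9000e-02  3.4684e+01]
t 21.45 q [ 0.01  0.66  1.46  0.    1.02 -1.55] tcp [571.9 124.2  31.9] yaw 179.5 tilt [-0.0058  0.0011] F [-5.8 -1.2  9.3] T [ 0.07  0.51 -0.02] w 29.9
```

View pics/sd3.png

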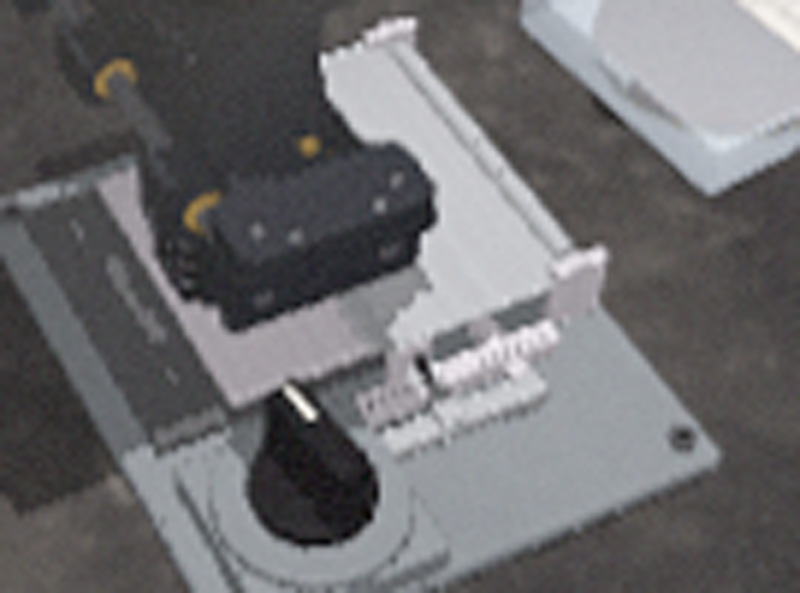

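The side view shows the strip tucked under the leaf, which lies down, and the pointer/ridge region unchanged at about (425,375). The strip still leans on the stop with about 5 N, so I'll ease that.

Request:
{"method": "drive_tool", "body": {"increments": [{"travel": [-0.03, 0, 0], "delta_rot": [0, -0.03, 0], "gripper": 20}]}}

```text
clock: 21.58
tcp_pos: [571.9, 124.2, 32.9]
ee_rot: [0.001, 0.005, 1.0, 0.001]
wrist_force: [3.7, -0.3, 8.4]
width: 29.7
```

```bash
python3 st.py
python3 - <<'E'
from m import *
p,d,K,M,c=snap("side"); p0=np.load("sidec.npz") if 0 else None
# knob angle now, vs after-turn
W=xyz(d,K,M); print(knob(W,60,85))
save("sd4.png",cv2.resize(p[235:265,280:320],(800,600),interpolation=cv2.INTER_CUBIC))
E
python3 st.py
```

```text
t 21.57 q [ 0.01  0.66  1.47  0.    1.02 -1.55] tcp [571.9 124.2  32.9] yaw 179.4 tilt [0.0012 0.0013] F [ 3.7 -0.3  8.4] T [ 0.15 -0.7  -0.03] w 29.7
(160, array([555.7,  13. ,  66.1]), ((556.5671997070312, 14.1868314743042), (14.007347106933594, 41.853759765625), 7.293494701385498))
t 21.62 q [ 0.01  0.66  1.47  0.    1.02 -1.55] tcp [571.9 124.2  33.1] yaw 179.4 tilt [0.0018 0.0013] F [ 0.8 -1.3  8. ] T [ 0.11 -0.28  0.01] w 29.7
```

View pics/sd4.png

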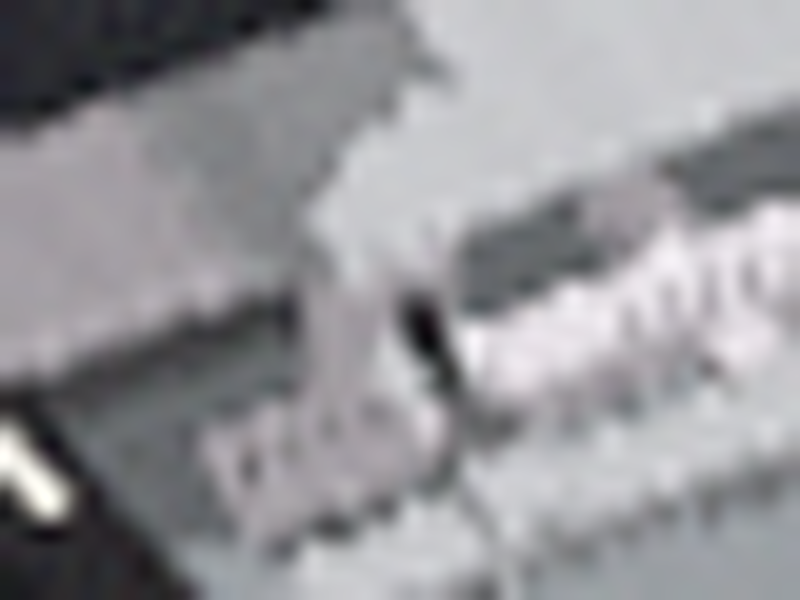

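Request:
{"method": "drive_tool", "body": {"increments": [{"travel": [-0.005, 0, -0.015], "delta_rot": [0, 0, 0], "gripper": 20}]}}

```text
clock: 21.75
tcp_pos: [572.0, 124.2, 33.2]
ee_rot: [0.002, 0.005, 1.0, 0.001]
wrist_force: [-6.3, -1.4, 8.0]
width: 29.7
```

```bash
python3 st.py; python3 -c "
from h import *
for _ in range(5): viewer.capture('scene')
"; python3 st.py
```

```text
t 21.75 q [ 0.01  0.66  1.47  0.    1.01 -1.55] tcp [572.  124.2  33.2] yaw 179.4 tilt [0.0031 0.0013] F [-6.3 -1.4  8. ] T [ 0.09  0.7  -0.03] w 29.7
t 22.0 q [ 0.01  0.66  1.47  0.    1.01 -1.55] tcp [571.9 124.2  33.1] yaw 179.4 tilt [0.0029 0.0013] F [-3.3 -1.   8.8] T [ 0.11  0.44 -0.03] w 29.8
```

```bash
python3 -c "
from rig import arm
print(arm.sign_off())"
```

```text
the job is handed in; nothing more can be done
None
```

The job is handed in, at about 22 s on the robot's clock; no verdict was reported, so what follows rests on my own last checks.

- **Pointer:** I turned the knob about 67° clockwise. The pointer tip measured x ≈ 620.0 mm against about 619.9 for the ridge. After pressing, the knob's angle was unchanged (7.3° against 6.7°, within noise), and the side picture still shows the pointer at the ridge.
- **Strip:** I gripped it at 40 N and slid it under the leaf until it touched the stop, at tool x ≈ 572. That is about 1.5 mm beyond what the pointer predicted. It was square to the jig within about 1° and close to the middle line. The tool was tilted by less than 0.005 rad.
- **Press:** The wrist read about 8.8 N upward. With the strip's weight that is roughly 10 N on the bed, so it should have sunk about 4 mm; I did not measure the bed directly.
- **Leaf:** It looked down. The leaf plane from the scene camera matched the starting one within noise.
- **Less settled:** The strip still leans on the stop. The sideways force swung between +4 and -6 N and was -3.3 N at the last reading, under the 8 N that drives the stop back. The tool's x position did not shift.
- **Bystanders:** I kept clear of them but did not re-measure their positions.

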